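Hold the customer's slat beside the colour standard for the comparison photo

TASK

Take the teal standard board out of the sample rack and set it on the photo stand's small sloping easel, in the middle, its lower edge on the ledge and leaning back against the rest, without dropping it there. Then draw the customer's teal shutter slat out of the rack and hold it up in the air for the camera beside the board, on the board's left as seen from the robot: a gap of about 2 cm, the slat lengthwise up the slope like the board, its middle level with the board's middle, its face in the same plane and leaning back at the same angle. Finish while still holding it steady there, with the slat touching nothing but the gripper; leave the other two boards in their slots, and do not bump the photo stand or its camera with the robot or the slat, nor push the other things on the table about.

Things in the scene. Friction and masses are not known exactly. Their poses are not given: they have to be found in the camera images.
- rack: Sample rack, fixed: beech block 220 (x) by 130 (y) by 45 mm high, with four slots sawn along its y, each 13 mm wide and 30 deep (slot floor 15 mm above the table), at x = -72, -24, +24, +72 mm. Origin: centre of its underside. A board or slat stands upright in each slot; which is where changes.
- standard_center (a point): Teal standard board: painted MDF 10 mm thick (its x), 100 wide (y), 110 high (z), about 85 g, painted all round, standing upright in a slot of the rack. This point is its centre, 55 mm above its lower edge; x is square to the painted face, z points up its height.
- slat_center (a point): Customer's teal wooden shutter slat, 10 mm thick (its x), 50 wide (y), 140 long (z), about 50 g, standing upright on its sawn end in a slot of the rack; narrower and taller than the boards. This point: its centre, 70 mm above its lower end; x square to its face, z up its length. Held 20 mm left of a centred board it is at x 5, y 95, z 55 mm of the easel.
- easel: Fixed easel of dark sheet steel, leaning back 20 deg towards the robot. Origin: middle of the corner of ledge and rest, 100 mm up. x: out of the rest to the camera, 20 deg upward; y: along the ledge to the robot's left; z: up the slope. Rest 110 wide (y), 60 high (z), 3 thick, open behind. Ledge out to a lip at x 22, 6 mm high. A board seated flat has its centre at x 5, y 0, z 55.
- stand: Photo stand, one fixed unit with easel and camera: white base board 15 mm thick, x -50 to +330, y -135 to +135 mm from the origin, on the table under the easel's ledge line (easel middle at y -47.5). Camera on a pillar: x 240 to 315, y -55 to +55, z 200 to 300. Lamp panels beside it: x about 285, y 90 to 170 on both sides, z 150 to 215 mm.
- terracotta_board_center (a point): Terracotta board, same size as the standard board (100 by 110 by 10 mm), in a slot of the rack; its centre. To be left alone.
- ochre_board_center (a point): Ochre yellow board, same size as the standard board, in a slot of the rack; its centre. To be left alone.
- fan_deck_a: Closed colour fan deck with dark cover, 190 by 55 mm, 40 high, lying on the table; origin centre of underside. Bystander.
- fan_deck_b: Closed colour fan deck with white cover, 190 by 55 mm, 40 high, lying on the table; origin centre of underside. Bystander.
- sample_pot_a: Paint sample pot with teal cap, 58 mm across, 68 high; origin centre of underside. Bystander.
- sample_pot_b: Paint sample pot with ochre cap, 58 mm across, 68 high; origin centre of underside. Bystander.
- brush: Paint brush about 200 mm long lying on the table along its x; origin under its middle. Bystander.
- tape_measure: Yellow tape measure 65 by 30 mm, 62 high; origin centre of underside. Bystander.

How it is judged:
By the outcome, as a careful person would: the job done as asked, in the order asked, and still so for the second after the job is handed in, while the arm keeps its last pose, push and grip.
It also fails if it takes over 64 s, if anything falls off the work surface, if the arm or the gripper's body presses on something with over 40 N, if the wrist force passes 120 N, or if a joint passes its speed limit or range.

ROBOT

A 7-joint arm with a two-finger parallel gripper is mounted at the origin on the work surface. World frame = base frame: x ahead of the robot, y to its left, z up, the work surface at z = 0. Lengths are in m, angles in rad, forces in N, time in s.
With the tool pointing down it reaches from about 0.425 to 0.875 m from the base axis. Payload 4.7 kg.
Tool frame: the origin (TCP) lies at the very end of the fingers, on their centre line; the grasp point (between the pads) lies 19 mm behind it; z points along the fingers, y is the line along which they close (so a half turn about z gives the same grasp; the last joint's range is limited). The gripper opens to 87 mm and grips with 3 to 60 N. Pads are 19 mm wide; open, the fingers measure 117 mm over their backs; the gripper's body (75 mm by 190 mm) begins 51 mm behind the grasp point.
Start: joints at [-1.106, 0.321, -0.07, 1.45, 0.023, 1.371, -0.057], TCP at [0.283, 0.585, 0.223] pointing down, gripper open.
Joint ranges: [-2.86, 2.86], [-0.3, 2.09], [-1.38, 1.24], [0.06, 2.45], [-1.56, 4.7], [0.09, 2.05], [-2.69, 2.69]. Speed limits (rad/s): [2.57, 2.57, 3.14, 3.14, 3.14, 3.14, 3.14].

INTERFACE

Orientations are given as a rotation vector (axis times angle).
In Python, from bench import ctrl, imaging, ticket gives the robot as it stands.
- The arm moves only by the tool jog_arm, never from a script. Its argument "rows" is text: rows parted by semicolons, each of 7 numbers parted by spaces: the shift along the tool's x, y, z in cm, then the turn, a rotation vector about the tool's x, y, z in rad, then the closure, from -1 (fully open) to 1 (shut), so that 0 is half open. A call has 1 to 5 rows; each row shifts and turns the commanded pose from where the row before left it, along the tool's axes as they then stand; what a row does not reach is not made up. A row lasts 1/8 s, in which the tool goes at most 62.5 mm and 10.7 degrees, less where a joint would pass 70% of its speed; a pose out of reach is approached as far as the arm can. A call with a gripper value outside its range is refused whole. The fingers move at their own pace and stop on an object; "force" is the grip in N (left out, the last holds). Time passes only in rows, so rows that do not move let the fingers close. It gives the time, the measured TCP pose, the force, the opening and the grip force at its end, in the units of the state.
- ctrl.get_state(): the state, without advancing time (a new reading comes with each control period).
- imaging.get_image(name): name is "scene" or "side" or "wrist"; returns a dict with "img" (420x560x3 uint8, blue, green, red), "vertical_fov" (degrees; the focal length in pixels is half the picture's height over the tangent of half this angle, whatever the lens; pixels are square), "cx", "cy" (the principal point, pixels), "k1" (the pictures are not rectified: a ray, as slopes to the right and down, at radius r is drawn at 1 + k1 r^2 times it, then the intrinsics apply), "origin" and "orientation" of the camera in the world. Camera axes: x right, y down, z forward; pixel columns grow to the right and rows downward; lengths in m; the calibration is good to about 2 mm. A picture is of the moment at which its call begins. There is no depth.
- ticket.close_job(): hands the job in; it is judged then, once.
The state is a dict: "time": time; "joint_positions": joint angles; "qd": joint speeds; "joint_torque": joint torques, N m; "position": TCP position; "tool_rot": TCP orientation; "ft_force": force on the tool from outside, world axes, zero at the start; "torque": the same for the moment, N m; "grip_width": opening from 0.0 (shut) to 1.0 (fully open); "grip_force": force on a finger pad.
Only numpy, scipy, OpenCV 4.12 (cv2) and the standard library are available. Lean on these libraries where they do the work, as an engineer would, in place of code of your own. Each camera call takes 0.05 s, during which the arm holds its last target. There are 200 camera calls.

## Working session

There is one attempt and no reset: what is moved stays moved. The work goes in short steps, Python scripts to look and compute and a tool call to move; the robot and the scene stay as the last step left them, time stands still between calls to the robot, and variables do not carry over. Pictures are saved under pics/ and viewed, at most 10 in all, crops included, and the job is handed in when it is done.

Besides the shell and the picture viewer there is one more tool, called after "Emit:" as name(argument=value, ...) on one line, values as JSON. jog_arm: Moves the arm, as the interface text tells. Its arguments: {"type":"object","properties":{"rows":{"type":"string"},"force":{"type":"number"}},"required":["rows"]}

```bash
ls; mkdir -p pics; python3 - <<'E'
from bench import ctrl, imaging
import cv2,numpy as np,pickle
s=ctrl.get_state();print({k:np.round(v,3) for k,v in s.items()})
ims=[]
for n in("scene","side","wrist"):
    d=imaging.get_image(n);pickle.dump(d,open(f'pics/{n}0.pkl','wb'));cv2.imwrite(f'pics/{n}0.png',d["img"])
    print(n,{k:np.round(v,4) for k,v in d.items() if k!="img"})
E
```

```text
pics
{'time': np.float64(0.0), 'joint_positions': array([-1.106,  0.322, -0.07 ,  1.452,  0.023,  1.371, -0.057]), 'qd': array([ 0.001, -0.002,  0.001, -0.001, -0.001, -0.002, -0.001]), 'joint_torque': array([-0.0000e+00, -4.9130e+01, -4.0400e-01, -3.1252e+01, -6.4000e-02,
        4.4000e-02,  0.0000e+00]), 'position': array([0.283, 0.585, 0.221]), 'tool_rot': array([-7.020e-01, -3.062e+00,  3.000e-03]), 'ft_force': array([0.215, 1.167, 0.035]), 'torque': array([-0.039,  0.039,  0.002]), 'grip_force': np.float64(0.0), 'grip_width': np.float64(1.0)}
scene {'vertical_fov': np.float64(51.9476), 'cx': np.float64(279.7251), 'cy': np.float64(210.8), 'k1': np.float64(0.0269), 'origin': array([ 1.1274, -0.3854,  1.2238]), 'orientation': array([-2.3301, -1.2531,  0.3525])}
side {'vertical_fov': np.float64(54.1585), 'cx': np.float64(279.2438), 'cy': np.float64(207.5), 'k1': np.float64(-0.0311), 'origin': array([ 0.0755, -0.7211,  0.6702]), 'orientation': array([-2.0723,  0.6482, -0.3201])}
wrist {'vertical_fov': np.float64(59.8437), 'cx': np.float64(281.2045), 'cy': np.float64(209.4428), 'k1': np.float64(-0.045), 'origin': array([0.2165, 0.6164, 0.3826]), 'orientation': array([2.4599, 1.5407, 0.2096])}
```

View pics/scene0.png

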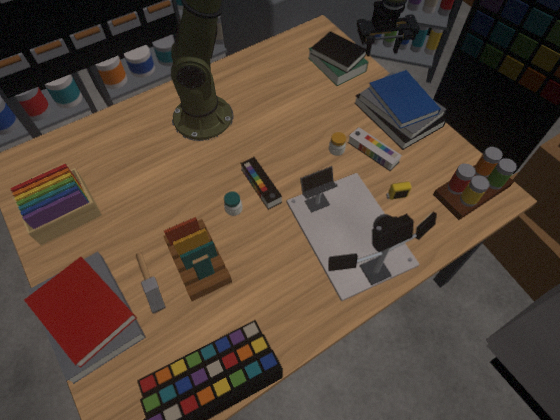

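View pics/side0.png

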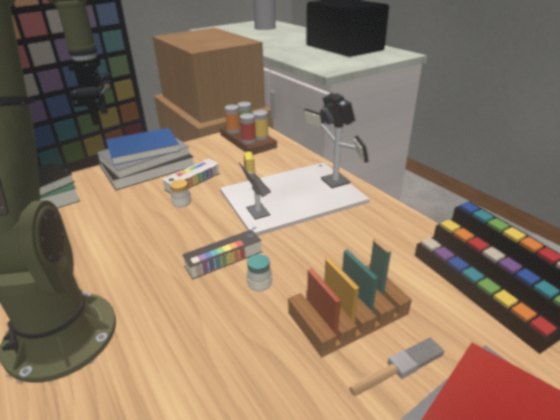

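The scene view shows the rack at about (198,258), with terracotta, ochre, the standard and the slat in slot order. The stand is at about (350,235) and the easel rest at about (320,183). The side view shows the rack at (350,305), with the slat farthest right at (380,265). Next I'll look at enlarged crops.

```bash
cat > h.py <<'E'
import cv2,numpy as np,pickle
from scipy.spatial.transform import Rotation as R
def load(n): return pickle.load(open(f'pics/{n}.pkl','rb'))
def grab(n,name):
    from bench import imaging
    d=imaging.get_image(n);pickle.dump(d,open(f'pics/{name}.pkl','wb'));return d
def K(d):
    f=210/np.tan(np.radians(d["vertical_fov"])/2)
    return np.array([[f,0,d["cx"]],[0,f,d["cy"]],[0,0,1.]])
def dist(d): return np.array([d["k1"],0,0,0,0.])
def proj(d,P):
    Rm=R.from_rotvec(d["orientation"]).as_matrix()
    return cv2.projectPoints(np.atleast_2d(P).astype(float),cv2.Rodrigues(Rm.T)[0],-Rm.T@np.array(d["origin"]),K(d),dist(d))[0][:,0]
def rays(d,uv):
    p=cv2.undistortPoints(np.array(uv,float).reshape(-1,1,2),K(d),dist(d))[:,0]
    v=np.c_[p,np.ones(len(p))]@R.from_rotvec(d["orientation"]).as_matrix().T
    return v/np.linalg.norm(v,axis=1)[:,None]
def onz(d,uv,z):
    v=rays(d,uv);o=np.array(d["origin"]);return o+v*((z-o[2])/v[:,2])[:,None]
def tri(ds,uvs):
    A=0;b=0
    for d,uv in zip(ds,uvs):
        v=rays(d,[uv])[0];M=np.eye(3)-np.outer(v,v);A=A+M;b=b+M@np.array(d["origin"])
    return np.linalg.solve(A,b)
def crop(d,x,y,w,h,s): return cv2.resize(d["img"][y:y+h,x:x+w],(int(w*s),int(h*s)),interpolation=cv2.INTER_CUBIC)
E
python3 - <<'E'
from h import *
a,b=load('scene0'),load('side0')
t=np.hstack([crop(a,150,205,100,75+25,4)[:300*4//3][:300],crop(a,280,155,100,75,4)])
t=np.hstack([crop(a,150,210,100,90,4)[:360],crop(b,285,230,133,120,3)[:360,:399]])
u=np.hstack([crop(a,280,160,100,60,4),crop(b,220,155,100,60,4)[:, :399]])
cv2.imwrite('pics/c1.png',np.vstack([t,u]))
E
```

```text
(no output)
```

View pics/c1.png

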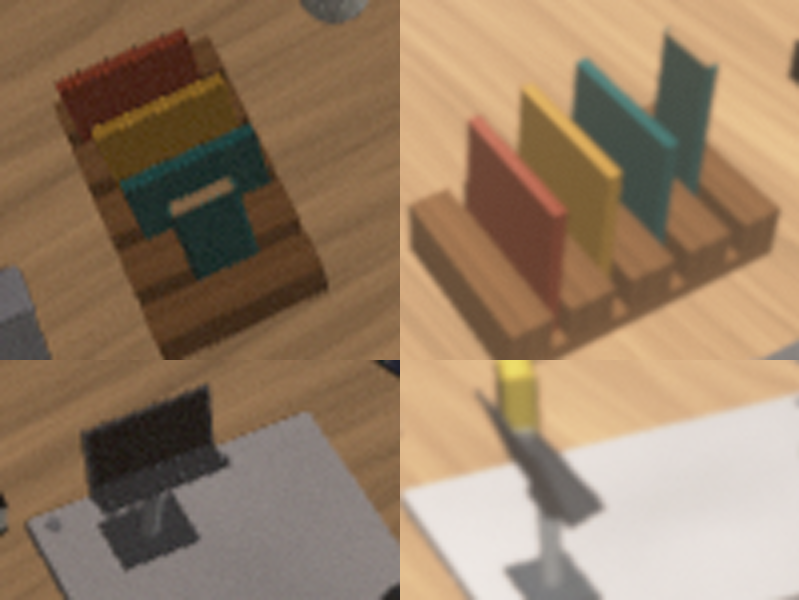

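Crops, scene at x=150+u/4, y=210+v/4. The standard's top edge runs from about (180.5,255.7) to (212.5,242). The slat's bare sawn top is centred near (200.5,259). In the side view the standard's top edge runs from (345,251) to (375.5,277.5). The easel's rest and ledge are clear in both views. Now I'll measure the positions.

```bash
python3 - <<'E'
from h import *
np.set_printoptions(precision=4,suppress=True)
a,b=load('scene0'),load('side0')
S=lambda u,v:(150+u/4-.4,210+v/4-.4)
D=lambda u,v:(285+(u-400)/3-.3,230+v/3-.3)
E=lambda u,v:(280+u/4-.4,160+(v-360)/4-.4)
F=lambda u,v:(220+(u-400)/4-.4,155+(v-360)/4-.4)
for n,z,ps,pd in [('terr',.125,[S(57,85),S(185,34)],[D(562,212),D(473,120)]),
 ('och',.125,[S(95,130),S(222,80)],[D(617,175),D(525,90)]),
 ('std',.125,[S(124,184),S(250,129)],[D(672,144),D(581,64)]),
 ('slat',.155,[S(171,208),S(234,184)],[D(714,68),D(668,34)])]:
    p=onz(a,ps,z);q=onz(b,pd,z)
    for m,x in (('sc',p),('sd',q)):
        d=x[1]-x[0];print(n,m,x.mean(0)[:2],np.linalg.norm(d),np.degrees(np.arctan2(d[1],d[0])))
    print([tri([a,b],[i,j]) for i,j in zip(ps,pd)])
# stand base
for n,d,roi in(('sc',a,(280,165,430,300)),('sd',b,(215,160,370,230))):
    hsv=cv2.cvtColor(d['img'],cv2.COLOR_BGR2HSV);x0,y0,x1,y1=roi
    m=np.zeros(hsv.shape[:2],np.uint8);r=hsv[y0:y1,x0:x1]
    m[y0:y1,x0:x1]=((r[...,1]<45)&(r[...,2]>115 if n=='sc' else r[...,2]>150))*255
    m=cv2.morphologyEx(m,cv2.MORPH_OPEN,np.ones((3,3)))
    c=max(cv2.findContours(m,cv2.RETR_EXTERNAL,cv2.CHAIN_APPROX_NONE)[0],key=cv2.contourArea)[:,0]
    P=onz(d,c,.015)[:,:2]*1000
    rc=cv2.minAreaRect(P.astype(np.float32));print(n,len(c),rc,cv2.boxPoints(rc).tolist())
    print(cv2.approxPolyDP(cv2.convexHull(c),4,True)[:,0].tolist())
# easel: rest top corners (robot right / left), ledge lip ends
for n,i,j in(('resttopR?',E(82,432),F(0,0)),):pass
print('rest top corners scene', E(84,433),E(210,388),'ledge',E(93,508),E(229,462))
E
```

```text
terr sc [ 0.4523 -0.2943] 0.09771871298958415 82.26540378120653
terr sd [ 0.449 -0.295] 0.09550714094283873 86.21569620770866
[array([ 0.4458, -0.3427,  0.1251]), array([ 0.4555, -0.2445,  0.1205])]
och sc [ 0.5008 -0.2888] 0.09554852938529422 81.4880537786664
och sd [ 0.4963 -0.2914] 0.09492774416734201 87.03195717303763
[array([ 0.4941, -0.337 ,  0.1243]), array([ 0.5037, -0.2398,  0.1188])]
std sc [ 0.5486 -0.2908] 0.09471560640379023 83.42370284771356
std sd [ 0.5443 -0.292 ] 0.09356921740606901 86.1189089083901
[array([ 0.5424, -0.3377,  0.1236]), array([ 0.5513, -0.2425,  0.1207])]
slat sc [ 0.5966 -0.2988] 0.04458885788123696 79.91842615333317
slat sd [ 0.5892 -0.3032] 0.042851199030012464 88.15157830697768
[array([ 0.5915, -0.3213,  0.1518]), array([ 0.5969, -0.276 ,  0.148 ])]
sc 333 ((663.8927612304688, 160.3901824951172), (265.1144714355469, 298.7030944824219), 81.322021484375) [[496.2506103515625, 51.88475036621094], [791.5341796875, 6.8161773681640625], [831.534912109375, 268.8956298828125], [536.2513427734375, 313.96417236328125]]
[[357, 174], [382, 211], [375, 256], [325, 269], [288, 200]]
sd 370 ((696.9248046875, 147.7353515625), (279.5287780761719, 382.6748352050781), 81.2633285522461) [[486.57818603515625, 38.65556335449219], [864.8128051757812, -19.470237731933594], [907.2714233398438, 256.81512451171875], [529.0368041992188, 314.9409484863281]]
[[367, 201], [275, 229], [248, 229], [221, 188], [324, 163]]
rest top corners scene (300.6, 177.85) (332.1, 166.6) ledge (302.85, 196.6) (336.85, 185.1)
```

```bash
cat >> h.py <<'E'
def down(yaw,tilt=0):
    """tool y along heading yaw(deg), pointing down; tilt deg: tip swung towards +heading"""
    Y=np.array([np.cos(np.radians(yaw)),np.sin(np.radians(yaw)),0]);Z=np.array([0,0,-1.]);X=np.cross(Y,Z)
    return R.from_matrix(np.c_[X,Y,Z])*R.from_rotvec([-np.radians(tilt),0,0])
def plan(p,Rt,n,g,start=None):
    """how far, in tool axes, split over n rows; returns rounded rows and end pose"""
    from bench import ctrl
    if start is None:
        s=ctrl.get_state();start=(np.array(s["position"]),R.from_rotvec(s["tool_rot"]))
    p0,R0=start;w=(R0.inv()*Rt).as_rotvec();out=[];cp,cR=p0,R0
    for i in range(n):
        tp=p0+(np.array(p)-p0)*(i+1)/n
        sh=np.round(cR.inv().apply(tp-cp)*100,2);tr=np.round((cR.inv()*(R0*R.from_rotvec(w*(i+1)/n))).as_rotvec(),3)
        out.append(' '.join('%g'%x for x in (*(sh+0),*(tr+0),g)));cp=cp+cR.apply(sh/100);cR=cR*R.from_rotvec(tr)
    for i in range(0,n,5):print('; '.join(out[i:i+5]))
    return cp,cR
E
python3 - <<'E'
from h import *
d=load('wrist0');from bench import ctrl
T=R.from_rotvec(ctrl.get_state()["tool_rot"])
print('cam axes in tool',(T.inv()*R.from_rotvec(d["orientation"])).as_matrix().round(3))
print('cam pos in tool',T.inv().apply(np.array(d["origin"])-ctrl.get_state()["position"]).round(4))
e=plan([.40,.36,.42],down(30),5,-1)
plan([.60,.06,.42],down(-8),6,-1,e)
E
```

```text
cam axes in tool [[-0.001 -0.963 -0.269]
 [ 1.    -0.001 -0.   ]
 [-0.    -0.269  0.963]]
cam pos in tool [ 0.0737 -0.0006 -0.1609]
-4.06 -3.03 -3.96 0 0 0.119 -1; -4.4 -2.53 -3.96 -0.001 0 0.12 -1; -4.66 -1.98 -3.97 0 0 0.119 -1; -4.87 -1.41 -3.96 0 0 0.119 -1; -5 -0.82 -3.96 0 0 0.119 -1
-6 0.38 0 0 0 0.111 -1; -5.91 1.05 0 0 0 0.11 -1; -5.77 1.69 0.01 0 0 0.111 -1; -5.55 2.32 0 0 0 0.11 -1; -5.25 2.91 0 0 0 0.111 -1
-4.91 3.47 0 0 0 0.111 -1
```

Emit:
jog_arm(rows="-4.1 -3 -4 0 0 0.12 -1; -4.4 -2.5 -4 0 0 0.12 -1; -4.7 -2 -4 0 0 0.12 -1; -4.9 -1.4 -4 0 0 0.12 -1; -5 -0.8 -4 0 0 0.12 -1")

```text
time: 0.78
position: [0.3976, 0.3658, 0.417]
tool_rot: [1.581, 2.715, 0.0]
ft_force: [1.1, 1.3, -0.3]
grip_width: 1.004
grip_force: 0.0
```

Emit:
jog_arm(rows="-6 0.4 0 0 0 0.11 -1; -5.9 1 0 0 0 0.11 -1; -5.8 1.7 0 0 0 0.11 -1; -5.5 2.3 0 0 0 0.11 -1; -5.2 2.9 0 0 0 0.11 -1")

```text
time: 1.4
position: [0.5632, 0.1161, 0.4158]
tool_rot: [-2.258, -2.184, -0.0]
ft_force: [0.7, 0.7, 0.0]
grip_width: 0.999
grip_force: 0.0
```

Emit:
jog_arm(rows="-4.9 3.5 0 0 0 0.11 -1; 0 0 0 0 0 0 -1; 0 0 0 0 0 0 -1")

```text
time: 1.78
position: [0.5958, 0.0683, 0.4154]
tool_rot: [-2.37, -2.061, 0.001]
ft_force: [-0.1, 0.8, 0.3]
grip_width: 1.005
grip_force: 0.0
```

```bash
python3 - <<'E'
from h import *
d=grab('wrist','w1');cv2.imwrite('pics/w1.png',d['img'])
E
```

```text
(no output)
```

View pics/w1.png

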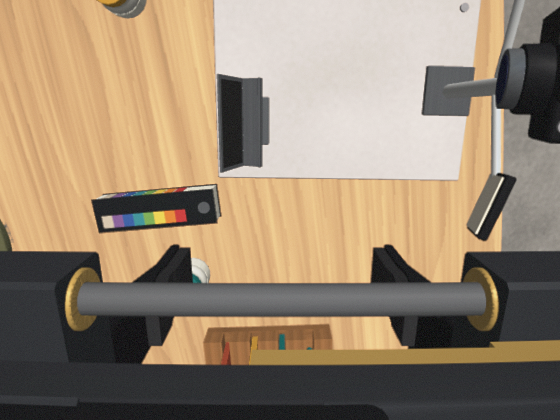

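The wrist view shows the easel. The rest's top edge runs (218,75)-(219,171), the ledge corner line is near x≈243, and the lip is at x≈263. The base board's near-left corner is (219,177) and its right corner (459,180). The rack is partly hidden at the bottom.

```bash
python3 - <<'E'
from h import *
a=load('w1');b=load('side0');c=load('scene0')
i=np.hstack([crop(a,205,65,70,116,5),crop(b,235,155,50,72,8)[:576],]) if 0 else None
t=np.zeros((580,800,3),np.uint8)
t[:580,:350]=crop(a,205,65,70,116,5);t[:288,350:800]=crop(c,290,155,75,48,6);t[292:580,350:710]=crop(b,230,155,60,48,6)
cv2.imwrite('pics/c2.png',t)
E
```

```text
(no output)
```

View pics/c2.png

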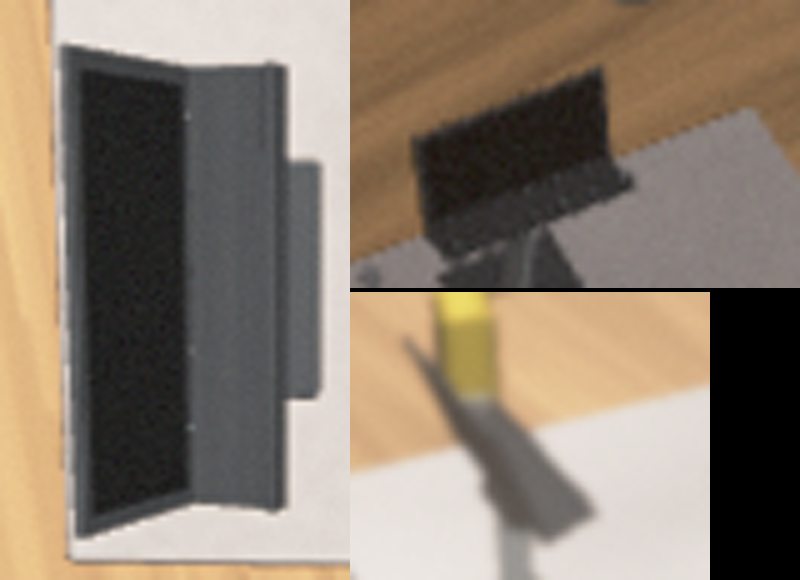

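Zoomed at 5×, the corner line runs (187,66)-(193,500), the rest's top edge (62,47)-(77,537), and the lip (287,66)-(285,511) in crop pixels. I'll cast these onto their known heights.

```bash
python3 - <<'E'
from h import *
np.set_printoptions(precision=4,suppress=True)
a=load('w1');W=lambda u,v:(205+u/5-.4,65+v/5-.4)
s,c=np.sin(np.radians(20)),np.cos(np.radians(20))
def rep(n,pts,z,xo):
    p=onz(a,pts,z);d=p[0]-p[1];y=np.degrees(np.arctan2(d[1],d[0]))-90
    print(n,p.mean(0),'len',np.linalg.norm(d),'yaw',y,'-> origin',p.mean(0)[:2]-xo*np.array([np.cos(np.radians(y)),np.sin(np.radians(y))]))
rep('corner',[W(187,66),W(193,500)],.1,0)
rep('top',[W(62,47),W(77,537)],.1-.003*s+.06*c,-.003*c-.06*s)
rep('lip',[W(287,66),W(285,511)],.1+.022*s+.006*c,.022*c-.006*s)
# base right edge
h=onz(a,[(219,177),(459,180)],.015);d=h[1]-h[0];yy=np.degrees(np.arctan2(d[1],d[0]));print('base edge',h,np.linalg.norm(d),yy)
Rz=R.from_euler('z',yy,degrees=True);print('easel from base',h.mean(0)+Rz.apply([-.14,.135-.0475,0]))
# rough easel-corner in other views for the check
for E_ in ([.5516,.122,.1],):print(proj(load('scene0'),[E_]),proj(load('side0'),[E_]))
E
```

```text
corner [0.5544 0.1304 0.1   ] len 0.10824055892148762 yaw -8.726495580973776 -> origin [0.5544 0.1304]
top [0.533  0.1331 0.1554] len 0.1083867765197863 yaw -8.677141650752773 -> origin [0.5561 0.1296]
lip [0.5792 0.1259 0.1132] len 0.10804389884472218 yaw -9.060366378312082 -> origin [0.5608 0.1288]
base edge [[ 0.495   0.0517  0.015 ]
 [ 0.8685 -0.0055  0.015 ]] 0.37794737497285874 -8.70024469423065
easel from base [0.5566 0.1308 0.015 ]
[[315.2159 187.3513]] [[255.1546 187.5969]]
```

```bash
python3 - <<'E'
from h import *
plan([.545,-.41,.32],down(-6),9,-1)
E
```

```text
-5.35 0.17 1.06 0 0 -0.004 -1; -5.36 0.16 1.05 0 0 -0.003 -1; -5.35 0.13 1.06 0 0 -0.004 -1; -5.36 0.12 1.06 0 0 -0.004 -1; -5.35 0.09 1.06 0 0 -0.003 -1
-5.36 0.08 1.05 -0.001 -0.001 -0.004 -1; -5.35 0.05 1.07 0 0 -0.004 -1; -5.36 0.04 1.06 0 0 -0.003 -1; -5.35 0.01 1.06 0 0 -0.004 -1
```

Emit:
jog_arm(rows="-5.4 0.1 1 0 0 -0.004 -1; -5.4 0.1 1 0 0 -0.004 -1; -5.4 0.1 1 0 0 -0.004 -1; -5.4 0.1 1 0 0 -0.004 -1; -5.4 0.1 1 0 0 -0.004 -1")

```text
time: 2.45
position: [0.5656, -0.1997, 0.3659]
tool_rot: [-2.346, -2.09, -0.003]
ft_force: [0.3, 0.2, -0.2]
grip_width: 0.999
grip_force: 0.0
```

Emit:
jog_arm(rows="-5.4 0.1 1.1 0 0 -0.004 -0.3; -5.4 0.1 1.1 0 0 -0.004 -0.3; -5.4 0 1.1 0 0 -0.004 0; -5.4 0 1.1 0 0 -0.004 0.3", force=15)

```text
time: 2.95
position: [0.5443, -0.4144, 0.3217]
tool_rot: [-2.329, -2.109, -0.003]
ft_force: [0.5, 0.0, 0.7]
grip_width: 0.633
grip_force: 0.0
```

Emit:
jog_arm(rows="0 0 0 0 0 0 0.3; 0 0 0 0 0 0 0.3; 0 0 0 0 0 0 0.3")

```text
time: 3.32
position: [0.5447, -0.4127, 0.3224]
tool_rot: [2.329, 2.108, 0.003]
ft_force: [-0.0, 0.0, -0.1]
grip_width: 0.368
grip_force: 0.0
```

```bash
python3 - <<'E'
from h import *
d=grab('wrist','w2');cv2.imwrite('pics/w2.png',d['img'])
E
```

```text
(no output)
```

View pics/w2.png

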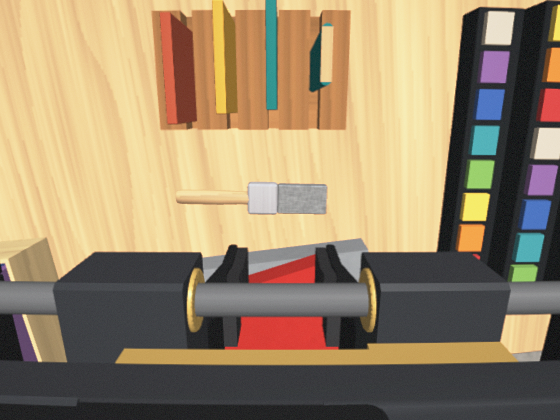

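The wrist view shows the rack with its front edge at row 129, columns 160-346. The standard's top strip is at columns 266-277 with its near end at row 109, and its far end is cut off. The slat's bare top is at columns 322-333, rows 25-84. The brush lies in front of it at (250,198).

```bash
python3 - <<'E'
from h import *
np.set_printoptions(precision=4,suppress=True)
d=load('w2');hsv=cv2.cvtColor(d['img'],cv2.COLOR_BGR2HSV)
m=((hsv[...,0]>80)&(hsv[...,0]<105)&(hsv[...,1]>90));m[:,:240]=0;m[:,300:]=0;m[140:]=0
for r in (5,30,60,90,100,105,108,110):
    c=np.where(m[r])[0]
    if len(c):print(r,c.min(),c.max(),hsv[r,c.min():c.max()+1,2].tolist(), onz(d,[(c.min()-.5,r),(c.max()+.5,r)],.125)[:,:2].ravel())
t=((hsv[...,0]<30)&(hsv[...,1]<110)&(hsv[...,2]>180)).astype(np.uint8);t[:,:310]=0;t[:,345:]=0;t[:15]=0;t[95:]=0
c=max(cv2.findContours(t,0,2)[0],key=cv2.contourArea);print(cv2.boundingRect(c))
P=onz(d,c[:,0],.155)[:,:2]*1000;rc=cv2.minAreaRect(P.astype(np.float32));print('slat top',rc)
# rack top front edge z=.045 and slot lines
print(onz(d,[(160,129),(346,129)],.045))
from bench import ctrl;s=ctrl.get_state();print(R.from_rotvec(s['tool_rot']).as_matrix()[:,1],s['position'])
E
```

```text
5 266 275 [145, 151, 154, 153, 152, 149, 151, 154, 154, 146] [ 0.5472 -0.2491  0.556  -0.25  ]
30 266 276 [139, 149, 152, 149, 149, 151, 153, 153, 152, 145, 110] [ 0.5449 -0.2698  0.5548 -0.2708]
60 266 276 [128, 149, 151, 152, 151, 151, 149, 149, 151, 145, 112] [ 0.542  -0.2954  0.5521 -0.2965]
90 267 276 [151, 149, 150, 148, 149, 151, 151, 150, 147, 126] [ 0.54   -0.322   0.5494 -0.3229]
100 267 276 [147, 148, 146, 148, 148, 149, 150, 150, 145, 125] [ 0.539  -0.331   0.5484 -0.332 ]
105 267 276 [148, 150, 148, 149, 149, 149, 147, 148, 146, 128] [ 0.5385 -0.3355  0.548  -0.3365]
108 267 276 [148, 148, 148, 149, 149, 147, 150, 148, 146, 128] [ 0.5382 -0.3383  0.5477 -0.3393]
(320, 26, 13, 56)
slat top ((594.2537231445312, -299.40716552734375), (43.78984832763672, 9.403203010559082), 84.08622741699219)
[[ 0.4074 -0.3485  0.045 ]
 [ 0.626  -0.371   0.045 ]]
[ 0.995  -0.0998  0.0015] [ 0.5445 -0.413   0.3225]
```

```bash
python3 - <<'E'
from h import *
e=plan([.548,-.2895,.20],down(-5.7),4,.3)
plan([.548,-.2895,.097],down(-5.7),5,.3,e)
E
```

```text
3.08 -0.23 3.06 0 0 0 0.3; 3.08 -0.22 3.07 0.001 0 0 0.3; 3.08 -0.22 3.06 0 -0.001 0 0.3; 3.08 -0.23 3.07 0.001 0 -0.001 0.3
0 0 2.06 0 0 0 0.3; 0 0 2.06 0 0 0 0.3; 0 0 2.06 0 0 0 0.3; 0 0.01 2.06 0 0 0 0.3; 0 0 2.06 0 0 0 0.3
```

Emit:
jog_arm(rows="3.1 -0.2 3.1 0 0 0 0.3; 3.1 -0.2 3.1 0 0 0 0.3; 3.1 -0.2 3 0 0 0 0.3; 3 -0.3 3 0 0 0 0.3; 0 0 0 0 0 0 0.3")

```text
time: 4.0
position: [0.5471, -0.2862, 0.1976]
tool_rot: [-2.322, -2.108, -0.001]
ft_force: [-0.0, 0.0, 1.2]
grip_width: 0.347
grip_force: 0.0
```

```bash
python3 - <<'E'
from h import *
plan([.548,-.2895,.097],down(-5.7),5,.3)
E
```

```text
-0.07 0.03 2.01 -0.001 -0.001 0.001 0.3; -0.07 0.03 2.01 0 -0.001 0 0.3; -0.07 0.03 2.02 -0.001 0 0.001 0.3; -0.07 0.03 2.01 -0.001 -0.001 0 0.3; -0.07 0.02 2.01 0 -0.001 0.001 0.3
```

Emit:
jog_arm(rows="-0.07 0.03 2 0 0 0 0.3; -0.07 0.03 2 0 0 0 0.3; -0.07 0.03 2 0 0 0 0.3; -0.07 0.03 2 0 0 0 0.3; -0.07 0 2 0 0 0 0.3")

```text
time: 4.62
position: [0.5473, -0.296, 0.0982]
tool_rot: [-2.334, -2.102, 0.001]
ft_force: [0.4, -0.3, 0.2]
grip_width: 0.356
grip_force: 0.0
```

Emit:
jog_arm(rows="0 0 0 0 0 0 0.3; 0 0 0 0 0 0 0.8; 0 0 0 0 0 0 1; 0 0 0 0 0 0 1; 0 0 0 0 0 0 1", force=20)

```text
time: 5.25
position: [0.5481, -0.2959, 0.1007]
tool_rot: [2.333, 2.102, 0.001]
ft_force: [0.3, 0.1, 3.3]
grip_width: 0.113
grip_force: 20.0
```

Emit:
jog_arm(rows="0 0 0 0 0 0 1; 0 0 0 0 0 0 1; 0 0 0 0 0 0 1")

```text
time: 5.62
position: [0.5481, -0.2959, 0.1007]
tool_rot: [2.333, 2.102, 0.001]
ft_force: [-0.4, 0.5, 5.7]
grip_width: 0.111
grip_force: 20.0
```

Emit:
jog_arm(rows="0 0 -1 0 0 0 1; 0 0 -2 0 0 0 1; 0 0 -3 0 0 0 1; 0 0 -4 0 0 0 1; 0 0 -4 0 0 0 1")

```text
time: 6.25
position: [0.5473, -0.2958, 0.2422]
tool_rot: [2.334, 2.102, 0.001]
ft_force: [0.2, 0.1, -0.4]
grip_width: 0.114
grip_force: 20.0
```

Emit:
jog_arm(rows="0 0 -4 0 0 0 1; 0 0 0 0 0 0 1; 0 0 0 0 0 0 1")

```text
time: 6.62
position: [0.5472, -0.2956, 0.2798]
tool_rot: [-2.334, -2.103, -0.0]
ft_force: [0.3, -0.3, -1.1]
grip_width: 0.111
grip_force: 20.0
```

```bash
python3 - <<'E'
from h import *
from bench import ctrl;s=ctrl.get_state();print(s['position'],s['grip_width'],s['ft_force'],s['torque'])
a=grab('scene','s3');b=grab('side','d3');w=grab('wrist','w3')
t=np.zeros((600,800,3),np.uint8)
t[:300,:400]=crop(a,150,190,100,75,4);t[:300,400:]=crop(b,290,120,160,120,2.5);t[300:,:400]=cv2.resize(w['img'],(400,300));t[300:,400:]=crop(b,290,210,133,100,3)[:, :399].repeat(1,0)[:300] if 0 else cv2.resize(b['img'],(400,300))
cv2.imwrite('pics/c3.png',t)
E
```

```text
[ 0.5472012  -0.29558032  0.27978182] 0.11107232963647296 [ 0.26509921 -0.29227347 -1.06056233] [-0.06970543  0.07446362  0.03256633]
```

View pics/c3.png

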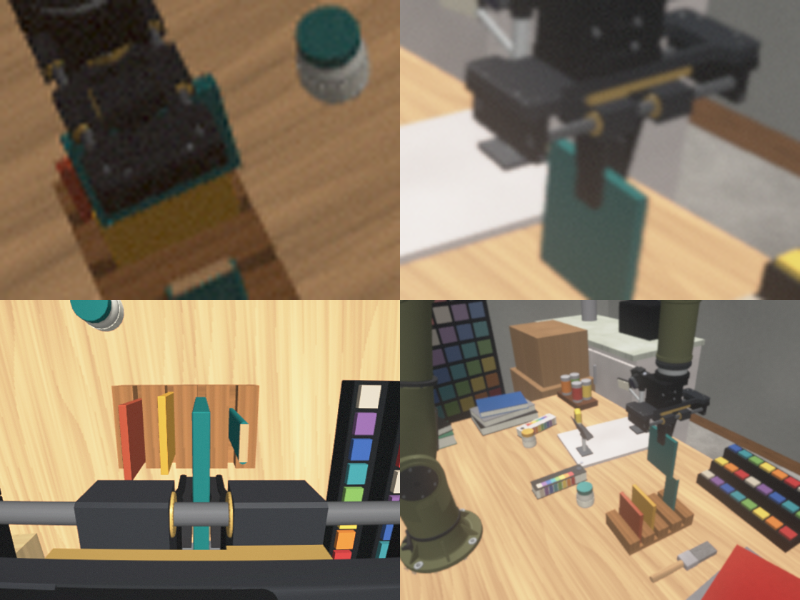

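The board is lifted and hanging square. In the side crop its top corners are near side pixels (352,176) and (388,199), with the lower left near (347,225). In the wrist view its far edge has the top at row ~157 and the bottom at row ~137. The other boards and the slat are still in their slots. Next is the board's offset in the grip.

```bash
cat >> h.py <<'E'
def onplane(d,uv,p0,n):
    v=rays(d,uv);o=np.array(d["origin"]);return o+v*(((p0-o)@n)/(v@n))[:,None]
E
python3 - <<'E'
from h import *
np.set_printoptions(precision=4,suppress=True)
from bench import ctrl
s=ctrl.get_state();p=np.array(s['position']);T=R.from_rotvec(s['tool_rot'])
b=load('d3');hsv=cv2.cvtColor(b['img'],cv2.COLOR_BGR2HSV)
m=((hsv[...,0]>75)&(hsv[...,0]<105)&(hsv[...,1]>70)).astype(np.uint8);m[:, :330]=0;m[:,400:]=0;m[:160]=0;m[240:]=0
m=cv2.morphologyEx(m,cv2.MORPH_CLOSE,np.ones((5,5)))
c=max(cv2.findContours(m,0,2)[0],key=cv2.contourArea)
q=cv2.approxPolyDP(c,4,True)[:,0];print(q.tolist())
for off in(-.005,):
    print('side, tool frame',[list((u,x.round(4))) for u,x in zip(q.tolist(),T.inv().apply(onplane(b,q,p+T.apply([0,off,0]),T.apply([0,1,0]))-p))])
w=load('w3');h2=cv2.cvtColor(w['img'],cv2.COLOR_BGR2HSV)
print([(r,h2[r,276:289].mean(0).round().tolist()) for r in range(130,166,2)])
for z,r in((-.029,157),(.081,137)):print('wrist',r,T.inv().apply(onplane(w,[(282,r)],p+T.apply([0,0,z]),T.apply([0,0,1]))-p))
E
```

```text
[[372, 188], [386, 200]]
side, tool frame [[[372, 188], array([-0.0087, -0.005 , -0.0281])], [[386, 200], array([-0.0458, -0.005 , -0.0241])]]
[(130, [14.0, 142.0, 177.0]), (132, [14.0, 140.0, 172.0]), (134, [14.0, 142.0, 181.0]), (136, [80.0, 103.0, 124.0]), (138, [88.0, 166.0, 121.0]), (140, [89.0, 171.0, 122.0]), (142, [88.0, 174.0, 122.0]), (144, [89.0, 173.0, 121.0]), (146, [89.0, 173.0, 122.0]), (148, [89.0, 172.0, 122.0]), (150, [88.0, 172.0, 123.0]), (152, [89.0, 174.0, 121.0]), (154, [88.0, 170.0, 122.0]), (156, [88.0, 173.0, 139.0]), (158, [89.0, 172.0, 150.0]), (160, [88.0, 171.0, 143.0]), (162, [88.0, 173.0, 143.0]), (164, [88.0, 171.0, 145.0])]
wrist 157 [[ 0.0558 -0.0002 -0.029 ]]
wrist 137 [[0.0547 0.0001 0.081 ]]
```

```bash
cat >> h.py <<'E'
E0=np.array([.556,.130,.1]);YAW=-8.7
ER=R.from_euler('z',YAW,degrees=True)*R.from_euler('y',-20,degrees=True)
def eas(x,y,z): return E0+ER.apply(np.array([x,y,z])/1000)
def toeas(p): return ER.inv().apply(np.array(p)-E0)*1000
E
python3 - <<'E'
from h import *
D=down(YAW,20);print(ER.as_matrix().round(2),D.as_matrix().round(2))
t=eas(11,-5.5,84.5+70);print(t)
plan(t+[0,0,.02],D,10,1)
E
```

```text
[[ 0.93  0.15 -0.34]
 [-0.14  0.99  0.05]
 [ 0.34  0.    0.94]] [[ 0.15  0.93  0.34]
 [ 0.99 -0.14 -0.05]
 [ 0.    0.34 -0.94]]
[0.51315165 0.1309927  0.24894473]
4.2 -0.78 0.1 -0.035 -0.001 0.005 1; 4.2 -0.8 0.07 -0.035 -0.001 0.004 1; 4.2 -0.82 0.04 -0.035 -0.001 0.005 1; 4.19 -0.84 0 -0.036 -0.001 0.005 1; 4.19 -0.87 -0.03 -0.035 -0.001 0.005 1
4.19 -0.88 -0.07 -0.035 0 0.004 1; 4.18 -0.89 -0.1 -0.035 -0.001 0.005 1; 4.17 -0.91 -0.13 -0.035 -0.001 0.005 1; 4.17 -0.93 -0.17 -0.035 -0.001 0.005 1; 4.17 -0.95 -0.21 -0.035 -0.001 0.004 1
```

Emit:
jog_arm(rows="4.2 -0.8 -0.2 -0.035 0 0.005 1; 4.2 -0.8 -0.2 -0.035 0 0.005 1; 4.2 -0.8 0 -0.035 0 0.005 1; 4.2 -0.8 0 -0.035 0 0.005 1; 4.2 -0.9 0 -0.035 0 0.005 1")

```text
time: 7.4
position: [0.53, -0.0809, 0.2801]
tool_rot: [2.259, 1.985, 0.176]
ft_force: [0.9, -0.3, -1.3]
grip_width: 0.115
grip_force: 20.0
```

Emit:
jog_arm(rows="4.2 -0.9 0 -0.035 0 0.005 1; 4.2 -0.9 0 -0.035 0 0.005 1; 4.2 -0.9 0 -0.035 0 0.005 1; 4.2 -0.9 0 -0.035 0 0.005 1; 4.1 -0.9 0 -0.035 0 0.005 1")

```text
time: 8.02
position: [0.5156, 0.1318, 0.27]
tool_rot: [2.174, 1.862, 0.338]
ft_force: [-0.8, -0.2, 0.1]
grip_width: 0.113
grip_force: 20.0
```

Emit:
jog_arm(rows="0 0 0 0 0 0 1; 0 0 0 0 0 0 1; 0 0 0 0 0 0 1")

```text
time: 8.4
position: [0.5167, 0.1291, 0.2708]
tool_rot: [2.176, 1.859, 0.338]
ft_force: [0.3, -0.3, -0.7]
grip_width: 0.111
grip_force: 20.0
```

```bash
python3 - <<'E'
from h import *
from bench import ctrl;s=ctrl.get_state();print(toeas(s['position']),s['ft_force'],s['torque'])
print((down(YAW,20).inv()*R.from_rotvec(s['tool_rot'])).as_rotvec().round(4))
plan(eas(11,-5.5,84.5+12),down(YAW,20),5,1)
E
```

```text
[ 22.06622507  -6.84646286 173.75257519] [ 0.34267597 -0.33796912 -0.73087997] [-0.00419297  0.49177298 -0.05135509]
[-0.0003  0.0067  0.0063]
0.02 -0.22 1.55 0 -0.001 -0.001 1; 0.01 -0.22 1.54 0 -0.002 -0.002 1; 0.02 -0.23 1.55 0 -0.001 -0.001 1; 0.02 -0.22 1.54 0 -0.001 -0.001 1; 0.03 -0.22 1.55 0 -0.002 -0.001 1
```

Emit:
jog_arm(rows="0 -0.3 1.5 0 -0.002 -0.002 1; 0 -0.3 1.5 0 -0.002 -0.002 1; 0.05 -0.2 1.5 0 -0.002 -0.002 1; 0.05 -0.2 1.6 0 0 0 1; 0.05 -0.1 1.6 0 0 0 1")

```text
time: 9.02
position: [0.5327, 0.1299, 0.1936]
tool_rot: [2.167, 1.865, 0.33]
ft_force: [1.0, -0.5, -1.1]
grip_width: 0.114
grip_force: 20.0
```

Emit:
jog_arm(rows="0 0 0 0 0 0 1; 0 0 0 0 0 0 1")

```text
time: 9.28
position: [0.5329, 0.1302, 0.1953]
tool_rot: [2.166, 1.864, 0.331]
ft_force: [-0.3, 0.2, -1.1]
grip_width: 0.11
grip_force: 20.0
```

```bash
python3 - <<'E'
from h import *
from bench import ctrl;s=ctrl.get_state();print(toeas(s['position']),s['ft_force'],s['torque'])
a=grab('scene','s4');b=grab('side','d4');w=grab('wrist','w4')
t=np.zeros((600,800,3),np.uint8)
t[:300,:400]=crop(a,280,130,100,75,4);t[:300,400:]=crop(b,205,125,100,75,4);t[300:,:400]=cv2.resize(w['img'],(400,300))
t[300:,400:]=crop(w,220,60,133,100,3)[:300,:400] if 0 else cv2.resize(w['img'][60:180,200:360],(400,300))
cv2.imwrite('pics/c4.png',t)
E
```

```text
[11.13530992 -3.32585515 97.35764955] [-0.29104926  0.19885499 -1.05772361] [-0.01761548  0.49445634 -0.02713718]
```

View pics/c4.png

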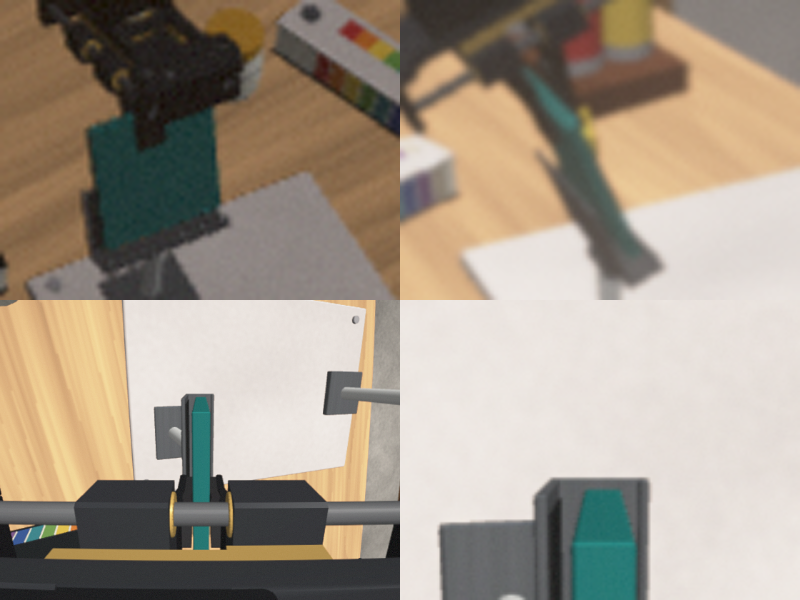

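The board hovers over the ledge. In the scene crop it sits slightly right of the rest's left end, with its lower edge just above the ledge. In the wrist zoom the ledge's far end is at row ~132, the corner at column ~261, the lip at column ~299, and the board's lower edge at columns 274-289, row 136.

```bash
python3 - <<'E'
from h import *
np.set_printoptions(precision=4,suppress=True)
from bench import ctrl
s=ctrl.get_state();p=np.array(s['position']);T=R.from_rotvec(s['tool_rot']);w=load('w4')
f=lambda uv,z:T.inv().apply(onplane(w,[uv],p+T.apply([0,0,z]),T.apply([0,0,1]))-p)[0]*1000
for z in(.0945,.0974,.100):print('ledge z',z,'end/corner',f((260.8,132),z),'lip',f((299.2,132),z-.006))
for zt in(-.0245,-.0255,-.029):print('board bot',f((274,136),.11+zt),f((288.8,136),.11+zt),'top',f((281,60+242/2.5),zt))
g=cv2.cvtColor(w['img'],cv2.COLOR_BGR2HSV)
print([(r,g[r,266:272].mean(0).astype(int).tolist(),g[r,276:287].mean(0).astype(int).tolist()) for r in list(range(128,142))+list(range(152,162))])
print(g[138,252:306].astype(int)[:,[1,2]].tolist())
E
```

```text
ledge z 0.0945 end/corner [ 56.9804 -14.6669  94.5   ] lip [57.3214 11.4789 88.5   ]
ledge z 0.0974 end/corner [ 56.8004 -14.8229  97.4   ] lip [57.1411 11.6226 91.4   ]
ledge z 0.1 end/corner [ 56.6391 -14.9627 100.    ] lip [56.9794 11.7515 94.    ]
board bot [54.901  -5.4285 85.5   ] [54.8896  4.4303 85.5   ] top [ 55.2178  -0.8378 -24.5   ]
board bot [54.9737 -5.4102 84.5   ] [54.9624  4.4086 84.5   ] top [ 55.3467  -0.8383 -25.5   ]
board bot [55.2284 -5.3461 81.    ] [55.2172  4.333  81.    ] top [ 55.7979  -0.8401 -29.    ]
[(128, [13, 12, 233], [12, 12, 232]), (129, [12, 13, 235], [12, 12, 233]), (130, [12, 14, 235], [12, 13, 235]), (131, [17, 6, 145], [12, 7, 145]), (132, [103, 9, 102], [103, 10, 104]), (133, [98, 11, 98], [110, 8, 101]), (134, [104, 10, 101], [117, 6, 102]), (135, [101, 9, 99], [90, 48, 103]), (136, [108, 9, 99], [88, 150, 110]), (137, [103, 8, 99], [88, 173, 111]), (138, [96, 9, 100], [88, 177, 110]), (139, [105, 7, 98], [88, 175, 110]), (140, [108, 7, 100], [88, 176, 109]), (141, [110, 7, 98], [88, 171, 111]), (152, [95, 56, 98], [88, 174, 110]), (153, [9
[... 214 characters left out ...]
]), (159, [99, 100, 100], [88, 170, 121]), (160, [95, 103, 100], [88, 170, 122]), (161, [97, 100, 99], [88, 170, 122])]
[[14, 233], [20, 189], [4, 118], [12, 107], [14, 110], [18, 111], [11, 96], [10, 77], [8, 68], [11, 71], [7, 71], [9, 81], [13, 102], [8, 102], [8, 100], [5, 101], [13, 100], [8, 100], [7, 103], [13, 100], [21, 99], [62, 95], [162, 104], [176, 110], [178, 109], [172, 110], [178, 109], [176, 110], [168, 114], [174, 110], [178, 109], [182, 109], [179, 111], [188, 110], [175, 112], [166, 115], [120, 108], [19, 94], [10, 102], [8, 100], [10, 100], [5, 105], [5, 93], [7, 77], [9, 83], [8, 96], [8, 101], [11, 144], [23, 215], [13, 233], [14, 233], [13, 231], [13, 232], [14, 232]]
```

Emit:
jog_arm(rows="-0.1 -0.1 0.2 0 0 0 1; -0.1 -0.1 0.2 0 0 0 1; -0.1 -0.1 0.2 0 0 0 1; 0 -0.1 0.2 0 0 0 1; 0 0 0 0 0 0 1")

```text
time: 10.05
position: [0.531, 0.1271, 0.1857]
tool_rot: [2.167, 1.865, 0.33]
ft_force: [-0.5, 0.9, -0.7]
grip_width: 0.112
grip_force: 20.0
```

Emit:
jog_arm(rows="0 0 0.1 0 0 0 1; 0 0 0.1 0 0 0 1; 0 0 0 0 0 0 1")

```text
time: 10.42
position: [0.5318, 0.1271, 0.1841]
tool_rot: [2.167, 1.865, 0.331]
ft_force: [0.5, -0.3, -1.0]
grip_width: 0.112
grip_force: 20.0
```

Emit:
jog_arm(rows="0 0 0.1 0 0 0 1; 0 0 0 0 0 0 1")

```text
time: 10.68
position: [0.5322, 0.1271, 0.1832]
tool_rot: [2.167, 1.865, 0.331]
ft_force: [0.5, 0.3, -0.7]
grip_width: 0.115
grip_force: 20.0
```

```bash
python3 - <<'E'
from h import *
from bench import ctrl;s=ctrl.get_state();print(toeas(s['position']),ER.inv().apply(s['ft_force']),s['torque'])
E
```

```text
[ 6.72252537 -6.51348901 86.05930974] [ 0.16026786  0.36665654 -0.79138554] [0.02719449 0.54454071 0.01891785]
```

Emit:
jog_arm(rows="0 0 0.1 0 0 0 1; 0 0 0 0 0 0 1")

```text
time: 10.92
position: [0.5325, 0.1272, 0.1832]
tool_rot: [2.167, 1.865, 0.331]
ft_force: [-4.9, 0.0, 4.4]
grip_width: 0.116
grip_force: 20.0
```

Emit:
jog_arm(rows="0 0 0.1 0 0 0 1; 0 0 0 0 0 0 1")

```text
time: 11.18
position: [0.5329, 0.1271, 0.1833]
tool_rot: [2.167, 1.864, 0.332]
ft_force: [-7.6, -1.9, 11.3]
grip_width: 0.114
grip_force: 20.0
```

Emit:
jog_arm(rows="0 -0.1 0 0 0 0 1; 0 0 0 0 0 0 1")

```text
time: 11.42
position: [0.5325, 0.1272, 0.1831]
tool_rot: [2.166, 1.864, 0.333]
ft_force: [-6.0, -1.0, 10.7]
grip_width: 0.115
grip_force: 20.0
```

Emit:
jog_arm(rows="0 0 -0.1 0 0 0 1; 0 -0.1 0 0 0 0 1; 0 0 0 0 0 0 1")

```text
time: 11.8
position: [0.5318, 0.1273, 0.1829]
tool_rot: [2.165, 1.863, 0.334]
ft_force: [-0.3, -1.3, 6.0]
grip_width: 0.11
grip_force: 20.0
```

Emit:
jog_arm(rows="0 -0.1 0 0 0 0 1; 0 0 0 0 0 0 1")

```text
time: 12.05
position: [0.5311, 0.1275, 0.1826]
tool_rot: [2.165, 1.863, 0.335]
ft_force: [-0.5, -1.3, 5.3]
grip_width: 0.113
grip_force: 20.0
```

Emit:
jog_arm(rows="0 -0.1 0 0 0 0 1; 0 0 0 0 0 0 1")

```text
time: 12.3
position: [0.5301, 0.1277, 0.1822]
tool_rot: [2.165, 1.863, 0.335]
ft_force: [0.0, -0.3, 5.5]
grip_width: 0.111
grip_force: 20.0
```

```bash
python3 - <<'E'
from h import *
from bench import ctrl;s=ctrl.get_state();print(toeas(s['position']),ER.inv().apply(s['ft_force']),s['torque'])
w=grab('wrist','w5');b=grab('side','d5')
t=np.zeros((300,800,3),np.uint8)
t[:,:400]=cv2.resize(w['img'][60:180,200:360],(400,300));t[:,400:]=crop(b,205,125,100,75,4)
cv2.imwrite('pics/c5.png',t)
E
```

```text
[ 4.42419523 -6.17350654 85.90669626] [ 1.9342559  -0.325239    5.10166324] [-0.45203136 -0.18068964 -0.0708312 ]
```

View pics/c5.png

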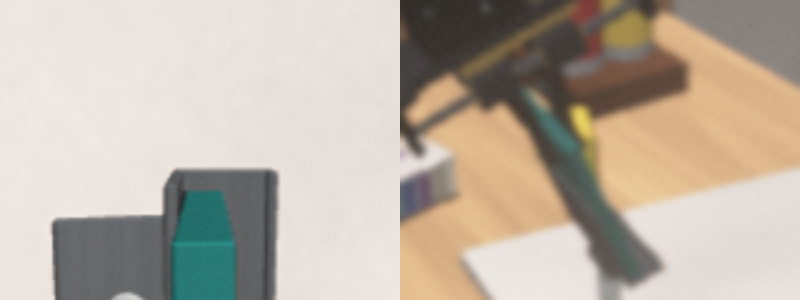

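The board is now centred: the ledge end is about 5 mm beyond the board's edge. Its lower edge is about 1 mm from the rest, so I keep going until it touches.

Emit:
jog_arm(rows="0 -0.1 0 0 0 0 1; 0 0 0 0 0 0 1")

```text
time: 12.65
position: [0.5297, 0.1278, 0.1821]
tool_rot: [2.165, 1.863, 0.336]
ft_force: [3.1, 0.3, 5.2]
grip_width: 0.112
grip_force: 20.0
```

Emit:
jog_arm(rows="0 -0.1 0 0 0 0 1; 0 0 0 0 0 0 1")

```text
time: 12.9
position: [0.5295, 0.1278, 0.1821]
tool_rot: [2.164, 1.862, 0.338]
ft_force: [7.0, -1.5, 3.9]
grip_width: 0.114
grip_force: 20.0
```

```bash
python3 - <<'E'
from h import *
from bench import ctrl;s=ctrl.get_state();print(toeas(s['position']),ER.inv().apply(s['ft_force']),s['torque'],(down(YAW,20).inv()*R.from_rotvec(s['tool_rot'])).as_rotvec().round(4))
E
```

```text
[ 3.77073695 -6.15489794 85.9696665 ] [ 8.08265531 -0.37644073  1.21015592] [-0.43381852 -1.38289744 -0.04721476] [-0.0064  0.0036 -0.0014]
```

Emit:
jog_arm(rows="0 0.1 0 0 0 0 1; 0 0 0 0 0 0 1", force=6)

```text
time: 13.15
position: [0.5294, 0.1279, 0.182]
tool_rot: [2.165, 1.863, 0.335]
ft_force: [3.5, -1.0, 5.5]
grip_width: 0.117
grip_force: 6.0
```

Emit:
jog_arm(rows="0 0 0 0 0 0 0.7; 0 0 0 0 0 0 0.5; 0 0 0 0 0 0 0.3; 0 0 0 0 0 0 0.3; 0 0 0 0 0 0 0.3")

```text
time: 13.78
position: [0.5274, 0.1276, 0.18]
tool_rot: [2.167, 1.865, 0.329]
ft_force: [0.2, 0.3, -0.3]
grip_width: 0.342
grip_force: 0.0
```

```bash
python3 - <<'E'
from h import *
from bench import ctrl;s=ctrl.get_state();print(toeas(s['position']),s['grip_width'],ER.inv().apply(s['ft_force']),s['torque'])
w=grab('wrist','w6');cv2.imwrite('pics/w6.png',w['img'])
g=cv2.cvtColor(w['img'],cv2.COLOR_BGR2HSV);m=(abs(g[...,0].astype(int)-88)<8)&(g[...,1]>120)
for r in(134,136,138,146,156,180,220):
    c=np.where(m[r,240:320])[0]+240;print(r,c.min() if len(c) else 0,c.max() if len(c) else 0)
E
```

```text
[ 1.09800318 -6.65487753 84.71538791] 0.34159139491851254 [ 0.07628532  0.32820425 -0.29675904] [-0.00777867  0.44351982 -0.00047142]
134 0 0
136 280 293
138 280 294
146 278 296
156 275 300
180 275 300
220 276 299
```

Emit:
jog_arm(rows="0 0.1 -1 0 0 0 0.3; 0 0 -2 0 0 0 0.3; 0 0 -3 0 0 0 0.3; 0 0 -4 0 0 0 0.3; 0 0 0 0 0 0 0.3")

```text
time: 14.45
position: [0.4961, 0.1339, 0.2796]
tool_rot: [2.164, 1.863, 0.342]
ft_force: [0.5, 0.8, -1.0]
grip_width: 0.352
grip_force: 0.0
```

```bash
python3 - <<'E'
from h import *
from bench import ctrl;s=ctrl.get_state();print(toeas(s['position']))
a=grab('scene','s7');b=grab('side','d7');w=grab('wrist','w7')
t=np.zeros((600,800,3),np.uint8)
t[:300,:400]=crop(a,280,130,100,75,4);t[:300,400:]=crop(b,205,125,100,75,4);t[300:,:400]=cv2.resize(w['img'],(400,300))
t[300:,400:]=cv2.resize(w['img'][60:240,180:420],(400,300))
cv2.imwrite('pics/c7.png',t)
plan([.594,-.2995,.27],down(-5.9),10,.3)
E
```

```text
[  5.19190831  -5.23040447 189.23652243]
-4.12 1.51 0.6 0.035 0.001 -0.005 0.3; -4.13 1.52 0.54 0.035 0 -0.004 0.3; -4.14 1.51 0.48 0.035 0.001 -0.005 0.3; -4.14 1.51 0.43 0.035 0.001 -0.005 0.3; -4.16 1.5 0.37 0.035 0.001 -0.004 0.3
-4.16 1.5 0.32 0.035 0 -0.005 0.3; -4.16 1.49 0.26 0.035 0.001 -0.004 0.3; -4.17 1.48 0.21 0.035 0.001 -0.005 0.3; -4.18 1.46 0.15 0.034 0.001 -0.005 0.3; -4.19 1.45 0.1 0.035 0 -0.004 0.3
```

View pics/c7.png

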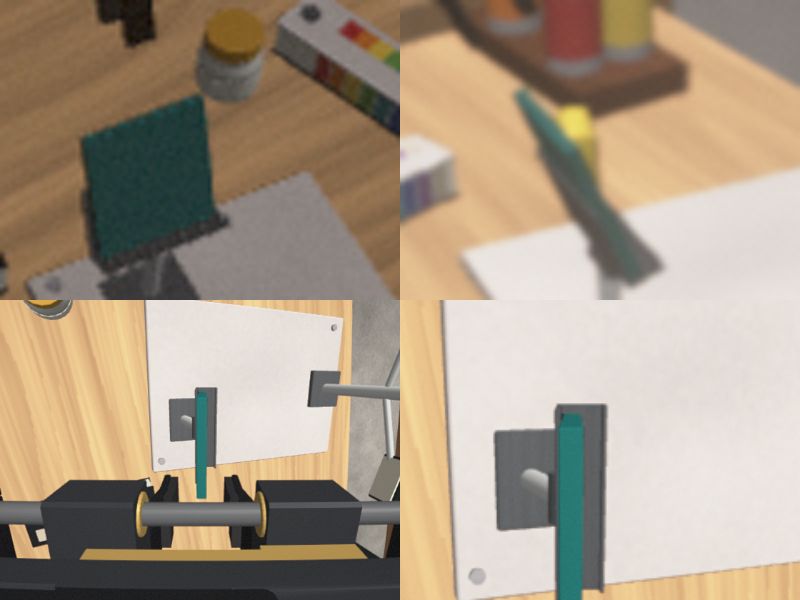

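The board is seated on the ledge, flat against the rest and about centred. Next I measure its seated pose numerically, then go to the slat.

Emit:
jog_arm(rows="-4.1 1.5 0.3 0.035 0 -0.005 0.3; -4.1 1.5 0.3 0.035 0 -0.005 0.3; -4.1 1.5 0.4 0.035 0 -0.005 0.3; -4.1 1.5 0.4 0.035 0 -0.005 0.3; -4.2 1.5 0.4 0.035 0 -0.005 0.3")

```text
time: 15.22
position: [0.542, -0.0837, 0.2775]
tool_rot: [2.252, 1.988, 0.165]
ft_force: [-0.1, -0.3, 0.7]
grip_width: 0.352
grip_force: 0.0
```

Emit:
jog_arm(rows="-4.2 1.5 0.4 0.035 0 -0.005 0.3; -4.2 1.5 0.3 0.035 0 -0.005 0.3; -4.2 1.5 0.2 0.035 0 -0.005 0.3; -4.2 1.5 0.2 0.034 0 -0.005 0.3; -4.2 1.4 0.1 0.035 0 -0.004 0.3")

```text
time: 15.85
position: [0.5926, -0.3005, 0.2744]
tool_rot: [2.329, 2.104, -0.012]
ft_force: [0.6, 0.1, 0.1]
grip_width: 0.35
grip_force: 0.0
```

Emit:
jog_arm(rows="0 0 0 0 0 0 0.3; 0 0 0 0 0 0 0.3; 0 0 0 0 0 0 0.3")

```text
time: 16.23
position: [0.5928, -0.2978, 0.276]
tool_rot: [2.326, 2.105, -0.006]
ft_force: [0.3, 0.2, -0.2]
grip_width: 0.351
grip_force: 0.0
```

```bash
python3 - <<'E'
from h import *
np.set_printoptions(precision=2,suppress=True)
w=load('w7');g=cv2.cvtColor(w['img'],cv2.COLOR_BGR2HSV);m=(abs(g[...,0].astype(int)-88)<9)&(g[...,1]>100);m[:,:240]=0;m[:,330:]=0
n=ER.apply([0,0,1.])
for r in range(120,250,8):
    c=np.where(m[r])[0]
    if len(c)>3:
        q=onplane(w,[(c.min()-.5,r),(c.max()+.5,r)],eas(0,0,110),n);print(r,c.min(),c.max(),g[r,int(c.mean()),2],toeas(q[0]),toeas(q[1]))
c=np.where(m[100:160,277:290].mean(1)>.5)[0]+100;print(c.min(),[(r,int(g[r,279:288,2].mean())) for r in range(c.min()-2,c.min()+14)])
plan([.594,-.2995,.20],down(-5.9),3,.3)
# scene: board outline -> on front plane x=10
for nm,box in(('s7',(290,140,345,215)),):
    d=load(nm);g=cv2.cvtColor(d['img'],cv2.COLOR_BGR2HSV);mm=((abs(g[...,0].astype(int)-88)<14)&(g[...,1]>80)).astype(np.uint8)
    k=np.zeros_like(mm);k[box[1]:box[3],box[0]:box[2]]=1;mm*=k;mm=cv2.morphologyEx(mm,cv2.MORPH_CLOSE,np.ones((3,3)))
    c=max(cv2.findContours(mm,0,1)[0],key=cv2.contourArea)[:,0]
    P=np.array([toeas(x) for x in onplane(d,c,eas(10,0,0),ER.apply([1.,0,0]))])[:,1:].astype(np.float32)
    print(nm,cv2.minAreaRect(P))
E
```

```text
128 279 287 110 [  0.58  54.21 110.  ] [  6.31  54.21 110.  ]
136 275 289 121 [ -1.99  49.18 110.  ] [  7.62  49.19 110.  ]
144 275 289 123 [ -2.01  44.1  110.  ] [  7.65  44.11 110.  ]
152 275 289 122 [ -2.03  38.97 110.  ] [  7.69  38.98 110.  ]
160 275 289 124 [ -2.05  33.78 110.  ] [  7.72  33.79 110.  ]
168 275 289 122 [ -2.07  28.54 110.  ] [  7.75  28.54 110.  ]
176 275 289 123 [ -2.09  23.24 110.  ] [  7.79  23.24 110.  ]
184 275 289 121 [ -2.11  17.87 110.  ] [  7.82  17.88 110.  ]
192 275 289 122 [ -2.13  12.45 110.  ] [  7.86  12.45 110.  ]
200 275 289 121 [ -2.15   6.96 110.  ] [  7.9    6.96 110.  ]
208 275 289 118 [ -2.18   1.41 110.  ] [  7.93   1.41 110.  ]
216 275 288 122 [ -2.2   -4.21 110.  ] [  7.29  -4.21 110.  ]
224 275 288 119 [ -2.23  -9.9  110.  ] [  7.33  -9.91 110.  ]
232 275 288 117 [ -2.25 -15.66 110.  ] [  7.36 -15.67 110.  ]
240 275 288 118 [ -2.27 -21.5  110.  ] [  7.4 -21.5 110. ]
248 275 287 118 [ -2.3  -27.41 110.  ] [  6.74 -27.41 110.  ]
128 [(126, 100), (127, 99), (128, 108), (129, 109), (130, 109), (131, 109), (132, 109), (133, 109), (134, 108), (135, 109), (136, 122), (137, 128), (138, 123), (139, 122), (140, 122), (141, 122)]
-0.04 0.04 2.53 0 0.002 0.001 0.3; -0.04 0.05 2.54 0.001 0.002 0.001 0.3; -0.05 0.04 2.53 0 0.002 0.001 0.3
s7 ((-2.277191162109375, 57.35928726196289), (97.62605285644531, 112.94091033935547), 0.09910283982753754)
```

Emit:
jog_arm(rows="-0.05 0.05 3 0 0.002 0.001 0.3; -0.05 0.04 3 0 0.002 0.001 0.3; -0.05 0.04 2 0 0.002 0.001 0.3; 0 0 0 0 0 0 0.3; 0 0 0 0 0 0 0.3")

```text
time: 16.85
position: [0.5944, -0.3015, 0.1974]
tool_rot: [2.331, 2.101, 0.0]
ft_force: [0.6, 0.8, 1.1]
grip_width: 0.354
grip_force: 0.0
```

```bash
python3 - <<'E'
from h import *
np.set_printoptions(precision=4,suppress=True)
from bench import ctrl;s=ctrl.get_state();p=np.array(s['position']);T=R.from_rotvec(s['tool_rot']);print(p)
w=grab('wrist','w8');g=cv2.cvtColor(w['img'],cv2.COLOR_BGR2HSV)
for r in range(150,250,6):
    k=g[r,265:300];print(r,k[::2,1].tolist(),k[::2,2].tolist())
plan([.594,-.2995,.12],down(-5.9),5,.3)
E
```

```text
[ 0.5944 -0.3015  0.1974]
150 [139, 142, 144, 144, 142, 143, 142, 143, 144, 144, 143, 141, 143, 142, 141, 142, 143, 142] [182, 189, 198, 206, 188, 192, 194, 191, 193, 191, 192, 179, 180, 201, 194, 185, 186, 183]
156 [139, 141, 143, 141, 140, 142, 143, 145, 146, 143, 145, 140, 143, 140, 141, 143, 141, 142] [184, 190, 196, 195, 184, 190, 191, 194, 194, 192, 192, 178, 182, 200, 193, 185, 188, 183]
162 [141, 140, 145, 141, 141, 133, 143, 178, 174, 180, 80, 139, 142, 140, 143, 141, 141, 141] [184, 191, 192, 193, 181, 172, 93, 112, 123, 123, 124, 180, 182, 198, 193, 185, 186, 183]
168 [141, 140, 143, 141, 143, 129, 175, 170, 167, 173, 169, 90, 143, 143, 140, 142, 143, 142] [183, 189, 192, 193, 191, 168, 96, 114, 124, 125, 115, 125, 182, 200, 193, 187, 185, 183]
174 [141, 141, 143, 145, 144, 42, 176, 174, 171, 174, 173, 29, 144, 142, 141, 145, 142, 143] [184, 190, 193, 193, 189, 86, 100, 114, 121, 126, 122, 105, 184, 201, 194, 187, 188, 182]
180 [138, 141, 146, 143, 144, 101, 167, 169, 178, 176, 185, 123, 146, 142, 142, 143, 143, 142] [186, 188, 189, 193, 186, 81, 101, 113, 119, 123, 120, 1
[... 1479 characters left out ...]
]
234 [143, 140, 142, 146, 116, 98, 97, 98, 98, 98, 100, 100, 107, 142, 142, 141, 144, 142] [187, 187, 191, 192, 198, 240, 239, 238, 239, 239, 237, 237, 226, 198, 194, 190, 184, 179]
240 [146, 140, 145, 142, 118, 97, 97, 97, 96, 98, 98, 100, 107, 144, 141, 142, 142, 146] [189, 189, 192, 192, 198, 239, 239, 239, 240, 239, 238, 236, 226, 197, 193, 189, 185, 180]
246 [142, 140, 145, 143, 116, 96, 98, 98, 95, 94, 96, 97, 105, 142, 143, 144, 143, 139] [190, 188, 192, 191, 198, 239, 238, 238, 240, 240, 238, 237, 228, 198, 193, 189, 186, 183]
0.05 -0.02 1.55 0.001 0 0 0.3; 0.05 -0.02 1.55 0 0.001 0 0.3; 0.04 -0.01 1.55 0.001 0 -0.001 0.3; 0.05 -0.02 1.56 0 0.001 0 0.3; 0.04 -0.02 1.55 0.001 0 0 0.3
```

Emit:
jog_arm(rows="0.05 0 1.5 0 0 0 0.3; 0.05 0 1.5 0 0 0 0.3; 0.05 0 1.6 0 0 0 0.3; 0.05 0 1.6 0 0 0 0.3; 0 0 1.6 0 0 0 0.3")

```text
time: 17.52
position: [0.5939, -0.2994, 0.1166]
tool_rot: [2.333, 2.102, -0.002]
ft_force: [1.0, 0.8, 0.4]
grip_width: 0.349
grip_force: 0.0
```

Emit:
jog_arm(rows="0 0 0 0 0 0 0.3; 0 0 0 0 0 0 0.6; 0 0 0 0 0 0 0.9; 0 0 0 0 0 0 1; 0 0 0 0 0 0 1", force=20)

```text
time: 18.15
position: [0.5945, -0.2999, 0.1187]
tool_rot: [2.332, 2.101, -0.0]
ft_force: [-0.4, 0.2, 2.2]
grip_width: 0.112
grip_force: 20.0
```

Emit:
jog_arm(rows="0 0 0 0 0 0 1; 0 0 0 0 0 0 1; 0 0 0 0 0 0 1")

```text
time: 18.52
position: [0.5945, -0.2999, 0.1187]
tool_rot: [2.332, 2.101, -0.0]
ft_force: [-0.3, 0.0, 5.3]
grip_width: 0.113
grip_force: 20.0
```

Emit:
jog_arm(rows="0 0 -1 0 0 0 1; 0 0 -2 0 0 0 1; 0 0 -3 0 0 0 1; 0 0 -4 0 0 0 1; 0 0 -4 0 0 0 1")

```text
time: 19.15
position: [0.5933, -0.2995, 0.2602]
tool_rot: [2.334, 2.101, -0.002]
ft_force: [0.6, 0.5, -0.7]
grip_width: 0.114
grip_force: 20.0
```

Emit:
jog_arm(rows="0 0 -4 0 0 0 1; 0 0 -4 0 0 0 1; 0 0 0 0 0 0 1; 0 0 0 0 0 0 1")

```text
time: 19.65
position: [0.5934, -0.2991, 0.3378]
tool_rot: [2.334, 2.102, -0.002]
ft_force: [0.1, 0.3, -0.6]
grip_width: 0.111
grip_force: 20.0
```

```bash
python3 - <<'E'
from h import *
np.set_printoptions(precision=4,suppress=True)
from bench import ctrl;s=ctrl.get_state();p=np.array(s['position']);T=R.from_rotvec(s['tool_rot']);print(p)
w=grab('wrist','w9');g=cv2.cvtColor(w['img'],cv2.COLOR_BGR2HSV)
for r in list(range(135,215,3)):
    print(r,g[r,277:287].mean(0).astype(int),''.join('T' if (abs(int(x[0])-88)<9 and x[1]>120) else '.' for x in g[r,260:305]))
D=down(YAW,20);plan(eas(3.2,94.5,140)+[0,0,.06],D,11,1)
E
```

```text
[ 0.5934 -0.2991  0.3378]
135 [ 13 143 197] .............................................
138 [ 14 142 193] .............................................
141 [ 13 144 197] .............................................
144 [ 13 141 193] .............................................
147 [ 13 141 192] .............................................
150 [ 14 142 194] .............................................
153 [ 13 141 194] .............................................
156 [ 14 141 198] .............................................
159 [ 13 141 187] .............................................
162 [ 13 140 184] .............................................
165 [ 14 141 198] .............................................
168 [ 14 143 199] .............................................
171 [ 13 142 192] .............................................
174 [ 13 139 181] .............................................
177 [ 86 152 117] ..................TTTTTTTT...................
180 [ 88 172 117] ................TTTTTTTTTTT..................
183 [ 88 175 116] ................TTTTTTTTTTTT....
[... 353 characters left out ...]
.............TTTTTTTTTTTTTTT................
204 [ 88 174 119] ..............TTTTTTTTTTTTTTT................
207 [ 88 174 118] ..............TTTTTTTTTTTTTTTT...............
210 [ 88 174 119] .............TTTTTTTTTTTTTTTTT...............
213 [ 88 171 120] .............TTTTTTTTTTTTTTTTT...............
4.72 -1.11 0.4 -0.032 -0.001 0.004 1; 4.72 -1.14 0.36 -0.032 0 0.005 1; 4.71 -1.18 0.32 -0.032 -0.001 0.004 1; 4.7 -1.2 0.28 -0.031 -0.001 0.004 1; 4.7 -1.23 0.24 -0.032 0 0.004 1
4.7 -1.26 0.2 -0.032 -0.001 0.005 1; 4.69 -1.29 0.15 -0.032 -0.001 0.004 1; 4.68 -1.3 0.11 -0.032 0 0.004 1; 4.68 -1.34 0.06 -0.032 -0.001 0.004 1; 4.68 -1.35 0.02 -0.031 -0.001 0.005 1
4.67 -1.37 -0.03 -0.032 0 0.004 1
```

```bash
python3 - <<'E'
from h import *
np.set_printoptions(precision=4,suppress=True)
from bench import ctrl;s=ctrl.get_state();p=np.array(s['position']);T=R.from_rotvec(s['tool_rot']);w=load('w9')
f=lambda uv,z:T.inv().apply(onplane(w,[uv],p+T.apply([0,0,z]),T.apply([0,0,1]))-p)[0]*1000
print('bottom',f((282,175.7),.1037))
g=cv2.cvtColor(w['img'],cv2.COLOR_BGR2HSV)
print([(r,int(g[r,279:285,1].mean()),int(g[r,279:285,2].mean())) for r in range(212,262,2)])
for r in(215,217,219):print(f((282,r),-.0363))
A=eas(3.2,94.5,250)+[0,0,.06];print(A)
e=plan(p+[0,0,.08],T,2,1);plan(A,down(YAW,20),11,1,e)
E
```

```text
bottom [ 24.4664   0.4523 103.7   ]
[(212, 174, 120), (214, 174, 121), (216, 174, 121), (218, 173, 121), (220, 172, 122), (222, 170, 121), (224, 175, 121), (226, 176, 120), (228, 175, 121), (230, 172, 121), (232, 173, 120), (234, 173, 120), (236, 170, 121), (238, 172, 121), (240, 171, 121), (242, 176, 141), (244, 174, 141), (246, 178, 141), (248, 103, 144), (250, 103, 238), (252, 97, 238), (254, 96, 238), (256, 97, 238), (258, 97, 238), (260, 96, 238)]
[ 35.5962  -0.1666 -36.3   ]
[ 34.847   -0.1671 -36.3   ]
[ 34.0955  -0.1677 -36.3   ]
[0.4887 0.2359 0.396 ]
0 -0.01 -4 0 0 0 1; -0.01 0 -4 0 0 0 1
4.74 -1.45 0.19 -0.032 -0.001 0.004 1; 4.73 -1.48 0.14 -0.032 0 0.005 1; 4.72 -1.5 0.09 -0.032 -0.001 0.004 1; 4.72 -1.53 0.03 -0.031 -0.001 0.004 1; 4.71 -1.54 -0.01 -0.032 0 0.004 1
4.7 -1.56 -0.07 -0.032 -0.001 0.005 1; 4.7 -1.58 -0.12 -0.032 -0.001 0.004 1; 4.69 -1.6 -0.18 -0.032 0 0.004 1; 4.69 -1.61 -0.22 -0.032 -0.001 0.004 1; 4.67 -1.62 -0.29 -0.031 -0.001 0.005 1
4.67 -1.63 -0.34 -0.032 0 0.004 1
```

Emit:
jog_arm(rows="0 0 -4 0 0 0 1; 0 0 -4 0 0 0 1; 4.7 -1.4 0 -0.032 0 0.004 1; 4.7 -1.5 0 -0.032 0 0.004 1; 4.7 -1.5 0 -0.032 0 0.004 1")

```text
time: 20.32
position: [0.5646, -0.1526, 0.4145]
tool_rot: [2.293, 2.04, 0.095]
ft_force: [0.7, 1.2, -1.1]
grip_width: 0.111
grip_force: 20.0
```

Emit:
jog_arm(rows="4.7 -1.5 0 -0.032 0 0.004 1; 4.7 -1.6 0 -0.032 0 0.004 1; 4.7 -1.6 -0.1 -0.032 0 0.004 1; 4.7 -1.6 -0.1 -0.032 0 0.004 1; 4.7 -1.6 -0.2 -0.032 0 0.004 1")

```text
time: 20.95
position: [0.5151, 0.0902, 0.4061]
tool_rot: [2.215, 1.933, 0.25]
ft_force: [-0.0, 0.5, -0.4]
grip_width: 0.112
grip_force: 20.0
```

Emit:
jog_arm(rows="4.7 -1.6 -0.2 -0.032 0 0.004 1; 4.7 -1.6 -0.3 -0.032 0 0.004 1; 4.7 -1.6 -0.3 -0.032 0 0.004 1; 0 0 0 0 0 0 1; 0 0 0 0 0 0 1")

```text
time: 21.58
position: [0.4881, 0.2343, 0.4008]
tool_rot: [2.166, 1.866, 0.335]
ft_force: [0.7, 0.2, -1.2]
grip_width: 0.113
grip_force: 20.0
```

```bash
python3 - <<'E'
from h import *
from bench import ctrl;s=ctrl.get_state();print(toeas(s['position']),s['grip_width'])
e=plan(eas(3.2,94.8,230),down(YAW,20),4,1)
plan(eas(3.2,94.8,125),down(YAW,20),5,1,e)
E
```

```text
[ 24.98793545  92.85328259 311.04998529] 0.11299291060908728
0.04 -0.55 2.03 0.001 -0.001 0.001 1; 0.04 -0.55 2.02 0 -0.001 0 1; 0.05 -0.54 2.03 0.001 -0.002 0.001 1; 0.04 -0.55 2.02 0 -0.001 0.001 1
0 0 2.1 0 0 0 1; 0 0 2.1 0 0 0 1; 0 0 2.1 0 0 0 1; 0 0 2.1 0 0 0 1; 0.01 0 2.1 0 0 0 1
```

Emit:
jog_arm(rows="0.1 -0.5 2 0 -0.001 0 1; 0.1 -0.5 2 0 -0.001 0 1; 0.1 -0.5 2 0 -0.001 0 1; 0.1 -0.5 2 0 -0.001 0 1; 0 0 0 0 0 0 1")

```text
time: 22.2
position: [0.4975, 0.2357, 0.3181]
tool_rot: [2.168, 1.862, 0.328]
ft_force: [-1.7, -0.0, -0.5]
grip_width: 0.112
grip_force: 20.0
```

Emit:
jog_arm(rows="0 0 2 0 0 0 1; 0 0 2 0 0 0 1; 0 0 2 0 0 0 1; 0 0 2 0 0 0 1; 0 0 0 0 0 0 1")

```text
time: 22.82
position: [0.5252, 0.2327, 0.2444]
tool_rot: [2.167, 1.862, 0.331]
ft_force: [0.0, -0.2, -0.5]
grip_width: 0.115
grip_force: 20.0
```

```bash
python3 - <<'E'
from h import *
from bench import ctrl;s=ctrl.get_state();print(toeas(s['position']),s['grip_width'],s['ft_force'])
e=plan(eas(3.2,94.8,88.7),down(YAW,20),5,1)
E
```

```text
[  6.1694198   96.8298401  151.45421404] 0.11483182528790613 [ 0.02582905 -0.24534383 -0.47164001]
-0.04 -0.06 1.25 0 0 0 1; -0.04 -0.06 1.26 0.001 0 0 1; -0.04 -0.07 1.25 0 -0.001 0 1; -0.05 -0.06 1.26 0.001 0 0 1; -0.04 -0.06 1.25 0 0 0.001 1
```

Emit:
jog_arm(rows="0 -0.06 1.3 0 0 0 1; 0 -0.06 1.3 0 0 0 1; 0 -0.06 1.2 0 0 0 1; -0.1 -0.06 1.2 0 0 0 1; -0.1 -0.06 1.2 0 0 0 1")

```text
time: 23.45
position: [0.5433, 0.2295, 0.1849]
tool_rot: [2.165, 1.864, 0.334]
ft_force: [0.2, -0.1, -0.4]
grip_width: 0.112
grip_force: 20.0
```

Emit:
jog_arm(rows="0 0 0 0 0 0 1; 0 0 0 0 0 0 1; 0 0 0 0 0 0 1")

```text
time: 23.82
position: [0.5434, 0.23, 0.1864]
tool_rot: [2.165, 1.864, 0.336]
ft_force: [-0.3, -0.1, 0.3]
grip_width: 0.11
grip_force: 20.0
```

```bash
cat > chk.py <<'E'
from h import *
np.set_printoptions(precision=2,suppress=True)
from bench import ctrl;s=ctrl.get_state();p=s['position'];print('TCP',toeas(p),s['grip_width'],s['ft_force'])
print('rot err',(down(YAW,20).inv()*R.from_rotvec(s['tool_rot'])).as_rotvec().round(4))
for nm in('scene','side'):
    d=grab(nm,nm+'F');g=cv2.cvtColor(d['img'],cv2.COLOR_BGR2HSV);mm=((abs(g[...,0].astype(int)-88)<14)&(g[...,1]>75)).astype(np.uint8)
    k=np.zeros_like(mm);q=proj(d,[eas(5,y,z) for y in(-65,135) for z in(-25,135)]);x0,y0=q.min(0).astype(int);x1,y1=q.max(0).astype(int)
    k[y0:y1,x0:x1]=1;mm*=k
    for c in sorted(cv2.findContours(mm,0,1)[0],key=cv2.contourArea)[-3:]:
        if cv2.contourArea(c)<30:continue
        c=c[:,0];P=np.array([toeas(x) for x in onplane(d,c,eas(8.2,0,0),ER.apply([1.,0,0]))])[:,1:].astype(np.float32)
        print(nm,len(c),cv2.minAreaRect(P),P.min(0),P.max(0))
E
python3 chk.py
```

```text
TCP [ 3.65 96.94 90.66] 0.11048247398904427 [-0.32 -0.08  0.25]
rot err [-0.  0. -0.]
scene 98 ((96.26252746582031, 55.52021789550781), (45.838829040527344, 132.81484985351562), 0.658128023147583) [ 72.87 -10.94] [119.23 121.76]
scene 112 ((-1.9157600402832031, 55.96023178100586), (99.08975219726562, 113.36392974853516), 0.2842106521129608) [-51.27  -0.77] [ 47.73 112.77]
```

Emit:
jog_arm(rows="-0.1 -0.03 0.08 0 0 0 1; -0.12 0 0.08 0 0 0 1; 0 0 0 0 0 0 1; 0 0 0 0 0 0 1")

```text
time: 24.42
position: [0.5431, 0.2274, 0.1842]
tool_rot: [2.165, 1.864, 0.335]
ft_force: [-0.0, -0.7, 0.4]
grip_width: 0.113
grip_force: 20.0
```

```bash
python3 chk.py; python3 - <<'E'
from h import *
# side view: teal columns for a plane check of board and slat at their own faces; others still in slots?
d=load('sideF');g=cv2.cvtColor(d['img'],cv2.COLOR_BGR2HSV)
for nm,lo,hi in(('terr',0,8),('ochre',14,26)):
    m=((g[...,0]>=lo)&(g[...,0]<=hi)&(g[...,1]>130));m[:240]=0;m[340:]=0;m[:,:295]=0;m[:,370:]=0
    d0=load('side0');g0=cv2.cvtColor(d0['img'],cv2.COLOR_BGR2HSV);m0=((g0[...,0]>=lo)&(g0[...,0]<=hi)&(g0[...,1]>130));m0[:240]=0;m0[340:]=0;m0[:,:295]=0;m0[:,370:]=0
    print(nm,m.sum(),m0.sum(),np.argwhere(m).mean(0),np.argwhere(m0).mean(0))
E
```

```text
TCP [ 2.97 94.35 88.51] 0.1134433462469879 [-0.04 -0.72  0.35]
rot err [-0.  0. -0.]
scene 99 ((93.43975067138672, 54.012271881103516), (45.80506134033203, 131.50404357910156), 0.5806783437728882) [ 70.02 -11.76] [116.74 119.61]
scene 112 ((-1.6689643859863281, 56.03614044189453), (98.48332214355469, 113.45738983154297), 0.44215744733810425) [-50.85  -1.04] [ 47.73 112.77]
terr 438 514 [300.19863014 327.26940639] [300.87937743 327.18093385]
ochre 1252 1163 [291.54552716 343.34265176] [291.03783319 342.16423044]
```

Emit:
jog_arm(rows="0 0.03 -0.06 0 0 0 1; 0 0 0 0 0 0 1; 0 0 0 0 0 0 1; 0 0 0 0 0 0 1")

```text
time: 25.02
position: [0.5432, 0.2274, 0.1848]
tool_rot: [2.165, 1.864, 0.335]
ft_force: [0.6, -0.4, -0.4]
grip_width: 0.112
grip_force: 20.0
```

```bash
python3 - <<'E'
from h import *
from bench import ctrl,ticket
s=ctrl.get_state();print(toeas(s['position']),s['grip_width'],abs(s['qd']).max());print(ticket.close_job())
E
```

```text
[ 3.27210052 94.34888649 89.10179671] 0.11214297639943424 0.0010126125110769893
the job is handed in; nothing more can be done
None
```

I handed the job in at about 25 s: the teal standard is seated centred on the easel, and the slat is held steady on its left at the same lean with a gap of about 2 cm. I saw no sign of contact with the stand or other items, and the other two boards are still in their slots.

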